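# Straightedge test of a drawer unit's top

### The arm

A 6-joint arm with a two-finger parallel gripper is mounted at the origin on the work surface. World frame = base frame: x ahead of the robot, y to its left, z up, the work surface at z = 0. Lengths are in mm, angles in rad, forces in N, time in s.
With the tool pointing down it reaches from about 350 to 775 mm from the base axis. Payload 7.3 kg.
Tool frame: the origin (TCP) lies midway between the tips of the shut fingers; the grasp point (between the pads) lies 19 mm behind it; x points along the fingers, z is the direction in which the jaws open and shut, and the axes are right-handed (so a half turn about x gives the same grasp; the last joint's range is limited). The gripper opens to 92 mm and grips with 3 to 60 N. Pads are 19 mm wide; open, the fingers measure 130 mm over their backs; the gripper's body (75 mm by 190 mm) begins 47 mm behind the grasp point.
Start: joints at [1.139, 0.342, 1.524, -0, 1.275, -0.146], TCP at [147.995, 503.728, 226.741] pointing down, gripper open.
Joint ranges: [-2.53, 2.53], [-0.77, 2.02], [0.04, 2.7], [-1, 4.14], [0.28, 2.66], [-3.11, 3.11]. Speed limits (rad/s): [2.57, 2.57, 3.14, 3.14, 3.14, 3.14].

### API

Orientations are given as [roll, pitch, yaw] about the fixed x, y, z axes, in that order (R = Rz(yaw) Ry(pitch) Rx(roll)).
In Python, from plant import monitor, optics, close_job gives the robot as it stands.
- The arm moves only by the tool send_rows, never from a script. Its argument "commands" is a list that holds one entry, the list of rows, each a list of 5 numbers: the shift along the tool's x, y, z in m, then the turn about the tool's x in degrees, then the finger opening in m, from 0 to 0.0918. A call has 1 to 10 rows; each row shifts and turns the pose as measured when the row begins, along the tool's axes as they then stand; what a row does not reach is not made up. A row lasts 1/12 s, in which the tool goes at most 41.7 mm and 7.16 degrees, less where a joint would pass 70% of its speed; a pose out of reach is approached as far as the arm can. A call with a gripper value outside its range is refused whole. The fingers move at their own pace and stop on an object; the grip force is fixed at half the most. Time passes only in rows, so rows that do not move let the fingers close. It gives the time, the measured TCP pose, the force and the opening at its end, in the units of the state.
- monitor.get_obs(): the state, without advancing time (a new reading comes with each control period).
- optics.capture(name): name is "scene" or "top" or "wrist"; returns a dict with "color" (480x640x3 uint8, blue, green, red), "camera_matrix" (3x3 intrinsics, pixels), "k1" (the pictures are not rectified: a ray, as slopes to the right and down, at radius r is drawn at 1 + k1 r^2 times it, then the intrinsics apply), "camera_from_world" (4x4, takes a point from world to camera coordinates); the wrist camera has in their place "T_tool_cam" (4x4, takes a point from camera to tool coordinates, whose origin is the TCP and whose axes are the tool frame's). Camera axes: x right, y down, z forward; pixel columns grow to the right and rows downward; lengths in mm; the calibration is good to about 2 mm. A picture is of the moment at which its call begins: read the wrist's pose just before it. There is no depth.
- close_job(): hands the job in, once; it reports no verdict.
The state is a dict: "time": time; "joint_positions": joint angles; "dq": joint speeds; "tau": joint torques, N m; "tool_pos": TCP position; "tcp_rot": TCP orientation; "contact_force": force on the tool from outside, world axes, zero at the start; "moment": the same for the moment, N m; "grip_width": finger opening in mm.
Only numpy, scipy, OpenCV 4.12 (cv2) and the standard library are available. Lean on these libraries where they do the work, as an engineer would, in place of code of your own. Each camera call takes 0.05 s, during which the arm holds its last target.

### The job

Two wooden plugs in the top of the beech drawer unit stand proud. Lay the straightedge flat along the row of plugs, let go of it, and press its left end and then its right end gently down until it meets the top, to feel it rock. Press the plugs home through the straightedge, never touching them directly and without heavy force, until both are flush; then press the left end and then the right end once more to confirm that it no longer rocks. Leave the straightedge lying there along the plugs and leave the other things alone.

Things in the scene. Friction and masses are not known exactly. Their poses are not given: they have to be found in the camera images.
- unit_top (a point): Centre of the level top of a beech drawer unit fixed to the desk (its shut drawer is not needed). The unit is 200 mm along its x, 300 mm along its y, 80 mm high, on feet set to a different height each time: its top is 82 to 92 mm above the desk. x points away from the drawer's handle, z up, y to the left, along the row of plugs ('left' is +y, the robot's left).
- plug_left_top (a point): Centre of the top of the left plug, a flat round dark wooden plug of 22 mm diameter, 50 mm from the middle of the unit's top along +y. At the start it stands 3 to 5.5 mm proud. It slides stiffly straight down under about 12 N, stays where it is left, and can go at most 6 mm below flush. Flush: its top level with the unit's top.
- plug_right_top (a point): Centre of the top of the right plug, the same kind of plug, 50 mm from the middle of the unit's top along -y.
- straightedge_grip (a point): Middle of a loose aluminium straightedge lying flat on the desk, 14 mm above its underside; x along its length. It is a flat bar 250 mm long, 36 mm wide, 6 mm thick, about 0.2 kg, with a grip rib 60 mm long (along the bar) and 14 mm wide on the middle of its upper side, the rib's top 24 mm above the underside.
- bowl: White ceramic bowl, 130 mm wide, 50 mm high; bystander. Origin at the centre of its underside.
- tumbler: Glass tumbler, 72 mm wide, 95 mm high; bystander. Origin at the centre of its underside.
- stapler: Red stapler, 130 mm long, 50 mm high; bystander. Origin at the centre of its underside.
- unit: The beech drawer unit itself; origin at the centre of its underside, axes as those of its top.
- plug_left: The left plug; origin at the centre of its top.
- plug_right: The right plug; origin at the centre of its top.
- straightedge: The straightedge; origin at the centre of its underside, x along its length. Laid along the plugs it rests on them and rocks; its ends, 125 mm from the middle, stay within the unit's top. While one plug is proud the bar bridges to it and holds off the other, so the plugs may need pressing in turn, right over each (50 mm from the middle).

How it is judged:
By the outcome, as a careful person would: the job done as asked, in the order asked, and still so for the second after the job is handed in, with the robot touching nothing.
It also fails if it takes over 72 s, if anything falls off the work surface, if the arm or the gripper's body presses on something with over 40 N, if the wrist force passes 120 N, or if a joint passes its speed limit or range.

## Working session

There is one attempt and no reset: what is moved stays moved. The work goes in short steps, Python scripts to look and compute and a tool call to move; the robot and the scene stay as the last step left them, time stands still between calls to the robot, and variables do not carry over. Pictures are saved under pics/ and viewed, and the job is handed in when it is done.

Besides the shell and the picture viewer there is one more tool, called as a command line: name --argument value ..., lists and objects as JSON in quotes. send_rows: Moves the arm, as the interface text tells. Its arguments: {"type":"object","properties":{"commands":{"type":"array","items":{"type":"array","items":{"type":"array","items":{"type":"number"}}}}},"required":["commands"]}

```bash
ls; mkdir -p pics; python3 - <<'E'
from plant import monitor, optics
import cv2
print(monitor.get_obs())
for n in ["scene","top","wrist"]:
    c=optics.capture(n); cv2.imwrite(f"pics/{n}0.png",c["color"])
    print(n,{k:v for k,v in c.items() if k!="color"})
E
```

```text
pics
{'time': 0.0, 'joint_positions': array([ 1.13901972e+00,  3.42750280e-01,  1.52503698e+00, -1.12388233e-05,
        1.27539848e+00, -1.45996942e-01]), 'dq': array([-0.000311  , -0.00039445, -0.00109146, -0.00077554,  0.00022234,
       -0.00198705]), 'tau': array([-1.28937638e-03, -4.31252611e+01, -2.44217134e+01,  7.16993446e-02,
        5.59837196e-02, -9.65028471e-05]), 'tool_pos': array([147.80434476, 503.3298242 , 226.02369756]), 'tcp_rot': array([ 3.00234151,  1.5692032 , -1.99582385]), 'contact_force': array([ 0.25358056, -0.19637715, -0.24341281]), 'moment': array([-0.01356175, -0.07009572, -0.00347529]), 'grip_width': 92.00154734938396}
scene {'camera_matrix': array([[574.11791379,   0.        , 315.1028949 ],
       [  0.        , 574.11791379, 236.9449548 ],
       [  0.        ,   0.        ,   1.        ]]), 'k1': 0.048942121739103846, 'camera_from_world': array([[ 5.00387940e-01,  8.65801165e-01, -5.02663037e-04,
        -2.30698625e+02],
       [ 6.77851714e-01, -3.92124013e-01, -6.21896946e-01,
        -4.15387723e+02],
       [-5.38636207e-01,  3.10849001e-01, -
[... 558 characters left out ...]
209e-02, -9.98237337e-01,
         8.36167150e+02],
       [ 0.00000000e+00,  0.00000000e+00,  0.00000000e+00,
         1.00000000e+00]])}
wrist {'camera_matrix': array([[410.90518703,   0.        , 326.93973532],
       [  0.        , 410.90518703, 242.25854457],
       [  0.        ,   0.        ,   1.        ]]), 'k1': -0.0807560788597835, 'T_tool_cam': array([[ 6.35532685e-04, -2.85823152e-01,  9.58282172e-01,
        -1.58179803e+02],
       [-1.00128311e-03, -9.58282067e-01, -2.85822456e-01,
         7.67198749e+01],
       [ 9.99999297e-01, -7.77862239e-04, -8.95209469e-04,
        -1.30683728e+00],
       [ 0.00000000e+00,  0.00000000e+00,  0.00000000e+00,
         1.00000000e+00]])}
```

View pics/scene0.png

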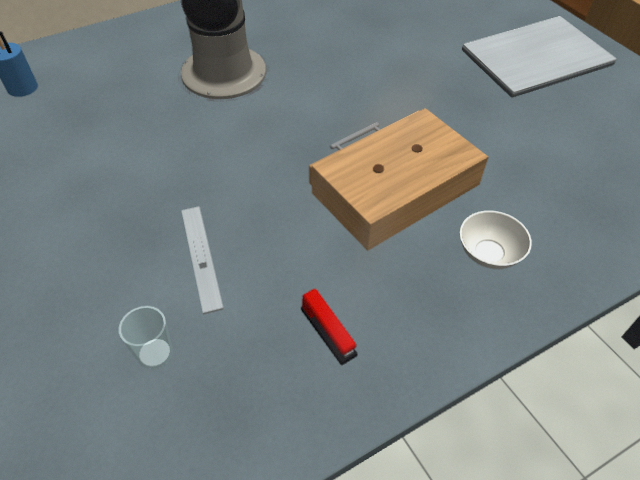

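View pics/top0.png

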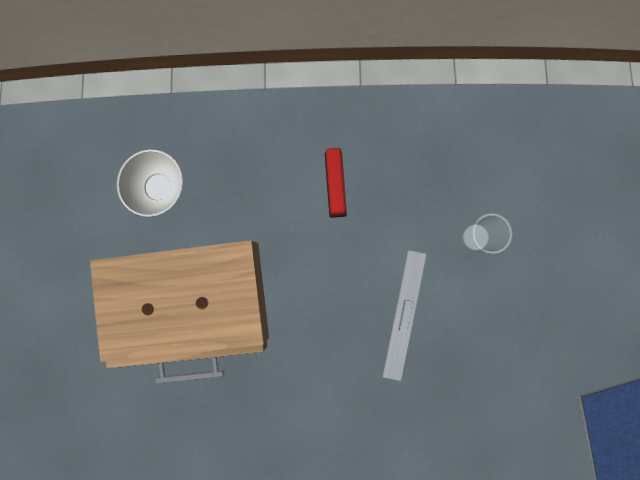

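View pics/wrist0.png

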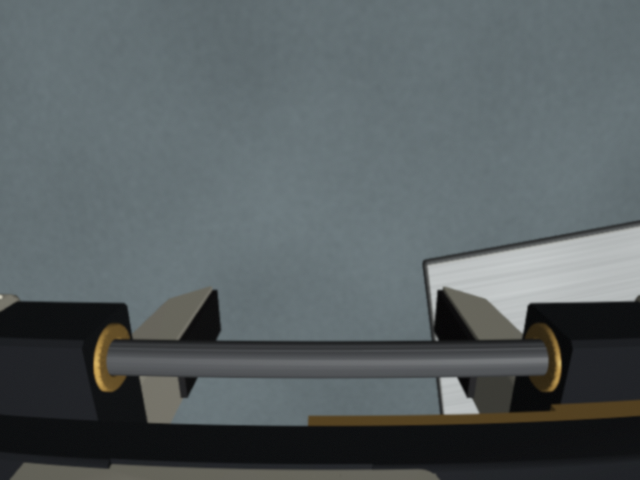

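```bash
cat > h.py <<'E'
import numpy as np, cv2
from scipy.spatial.transform import Rotation as R
from plant import monitor, optics
def rays(c,pts,obs=None):
    u=cv2.undistortPoints(np.float64(pts).reshape(-1,1,2),c["camera_matrix"],np.array([c["k1"],0,0,0.])).reshape(-1,2)
    d=np.c_[u,np.ones(len(u))]
    if "camera_from_world" in c: T=np.linalg.inv(c["camera_from_world"])
    else:
        W=np.eye(4);W[:3,:3]=R.from_euler('xyz',obs["tcp_rot"]).as_matrix();W[:3,3]=obs["tool_pos"]
        T=W@c["T_tool_cam"]
    return T[:3,3],d@T[:3,:3].T
def plane(c,pts,z,obs=None):
    o,d=rays(c,pts,obs); return o+d*((z-o[2])/d[:,2])[:,None]
def tri(c1,p1,c2,p2,o1=None,o2=None):
    a,d=rays(c1,p1,o1); b,e=rays(c2,p2,o2); out=[]
    for x,y in zip(d,e):
        s=np.linalg.lstsq(np.c_[x,-y],b-a,rcond=None)[0]
        P,Q=a+s[0]*x,b+s[1]*y; out.append(np.r_[(P+Q)/2,np.linalg.norm(P-Q)])
    return np.array(out)
def blob(m,n=1):
    cs=cv2.findContours(m.astype(np.uint8),cv2.RETR_EXTERNAL,cv2.CHAIN_APPROX_NONE)[0]
    return sorted(cs,key=cv2.contourArea)[::-1][:n]
def cen(k):
    m=cv2.moments(k); return [m['m10']/m['m00'],m['m01']/m['m00']]
E
cat > m1.py <<'E'
from h import *
np.set_printoptions(precision=1,suppress=True)
C={n:optics.capture(n) for n in("scene","top")}
pl={};bar={}
for n,c in C.items():
    im=c["color"].astype(int);hsv=cv2.cvtColor(c["color"],cv2.COLOR_BGR2HSV).astype(int)
    wood=((hsv[...,0]<25)&(hsv[...,1]>80)&(hsv[...,2]>130)).astype(np.uint8)
    k=blob(wood)[0]
    m=np.zeros(wood.shape,np.uint8);cv2.drawContours(m,[cv2.convexHull(k)],-1,1,-1);m=cv2.erode(m,np.ones((15,15)))
    dk=blob((m>0)&(hsv[...,2]<100),4)
    print(n,[(np.round(cen(q),1),cv2.contourArea(q)) for q in dk if cv2.contourArea(q)>5])
    pl[n]=sorted([cen(q) for q in dk[:2]],key=lambda p:p[0]*(1 if n=="top" else -1))
    ep=cv2.approxPolyDP(cv2.convexHull(k),4,True).reshape(-1,2);print("unit hull",ep.tolist())
    x0,x1,y0,y1=(370,440,235,395) if n=="top" else (165,235,190,325)
    sub=np.zeros(wood.shape,bool);sub[y0:y1,x0:x1]=1
    bm=sub&(hsv[...,2]>140)
    q=blob(bm)[0];r=cv2.minAreaRect(q);bar[n]=r
    P=plane(c,cv2.boxPoints(r),6);print("bar",r,cv2.contourArea(q));print(P,np.linalg.norm(np.diff(P,axis=0),axis=1),P.mean(0))
T=tri(C["top"],pl["top"],C["scene"],pl["scene"]);print("plugs L,R",T)
E
python3 m1.py
python3 - <<'E'
import cv2
a=cv2.imread('pics/top0.png');b=cv2.imread('pics/scene0.png')
cv2.imwrite('pics/z1.png',cv2.resize(a[235:390,80:280],None,fx=4,fy=4,interpolation=2)[:600])
import numpy as np
l=cv2.resize(a[240:390,370:440],None,fx=4,fy=4,interpolation=2);r=cv2.resize(b[195:320,165:240],None,fx=4.8,fy=4.8,interpolation=2)
cv2.imwrite('pics/z2.png',np.hstack([l,r[:600]]))
cv2.imwrite('pics/z3.png',cv2.resize(b[100:250,300:500],None,fx=4,fy=4,interpolation=2))
E
```

```text
scene [(array([377.6, 168.8]), 42.5), (array([418.2, 148.9]), 21.5)]
unit hull [[487, 156], [372, 223], [310, 166], [424, 109]]
bar ((201.01402282714844, 258.7275085449219), (105.15929412841797, 22.036231994628906), 77.00537872314453) 2067.0
[[ 380.2 -272.5    6. ]
 [ 389.4 -229.8    6. ]
 [ 636.  -288.9    6. ]
 [ 626.3 -325.7    6. ]] [ 43.7 253.6  38.1] [ 508.  -279.2    6. ]
top [(array([201.5, 302.5]), 90.0), (array([147.2, 308.9]), 87.5)]
unit hull [[250, 241], [262, 350], [108, 367], [100, 359], [91, 261]]
bar ((404.1134033203125, 315.2109680175781), (18.957168579101562, 129.8314208984375), 11.41098403930664) 2300.5
[[ 395.1 -232.7    6. ]
 [ 639.2 -290.     6. ]
 [ 630.9 -326.1    6. ]
 [ 386.7 -268.5    6. ]] [250.7  37.  250.9] [ 513.  -279.3    6. ]
plugs L,R [[542.1 191.7  86.5   2. ]
 [551.5  89.5  90.4   1.9]]
```

View pics/z1.png

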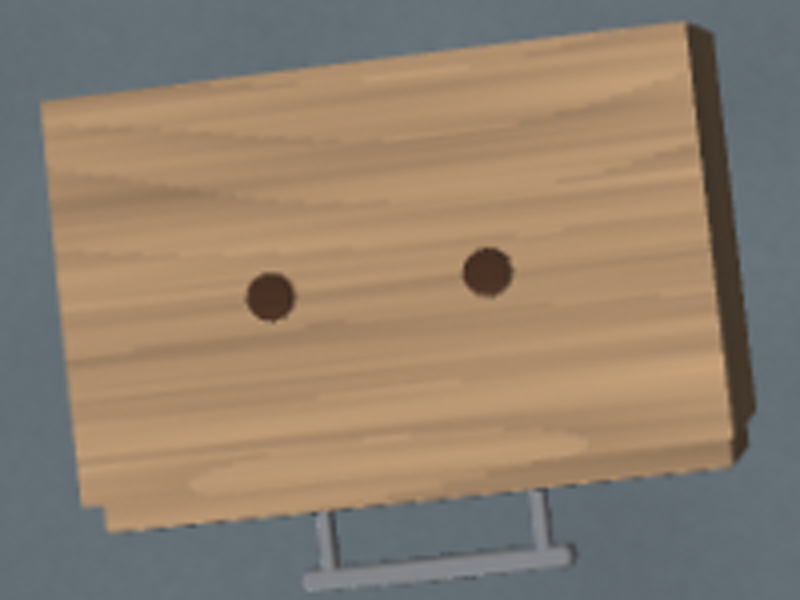

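View pics/z2.png

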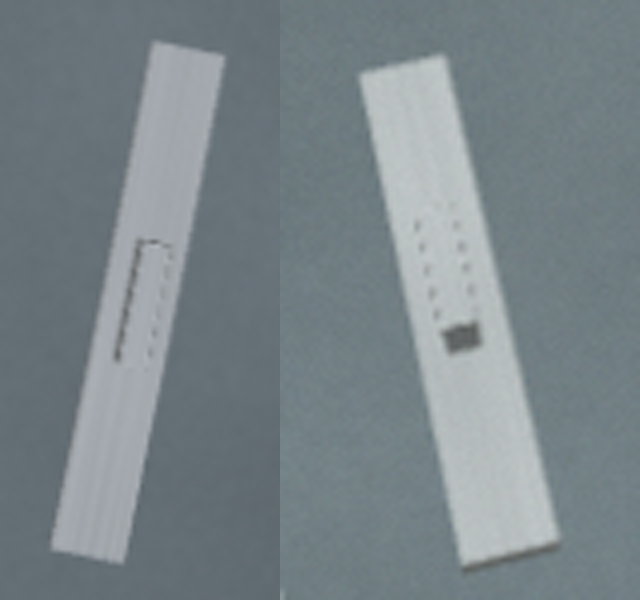

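View pics/z3.png

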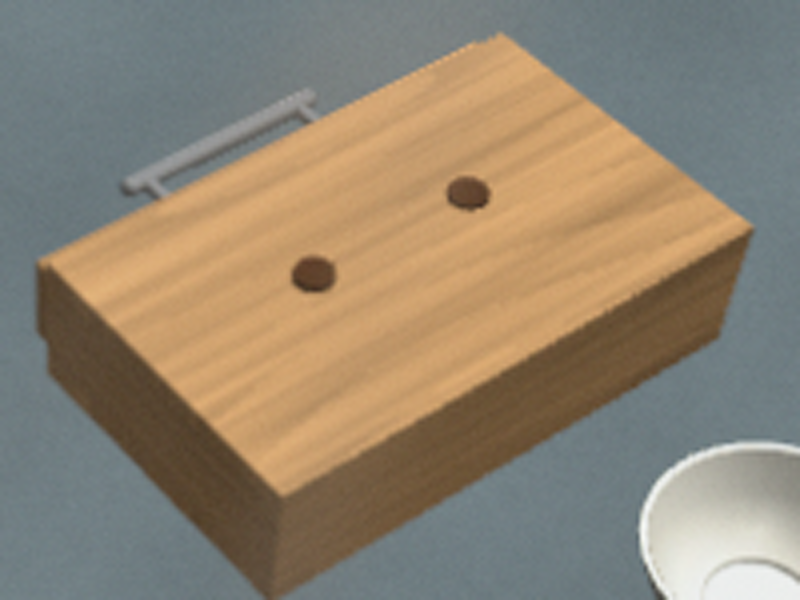

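```bash
python3 - <<'E'
from h import *
np.set_printoptions(precision=2,suppress=True)
c=optics.capture("top");s=optics.capture("scene")
print("tumbler base,bowl,stapler top",plane(c,[[476,237],[150,183],[336,182]],2)); print(plane(c,[[492.5,233.5]],95), plane(s,[[154,352]],2))
print("plugs",plane(c,[[147.2,308.9],[201.5,302.5]],90)); 
for z in(82,87,92):
  P=plane(c,[[91,261],[251,241]],z);v=P[1]-P[0];print(z,np.linalg.norm(v),np.degrees(np.arctan2(*(-v[:2])[::-1]))-90)
  Q=plane(s,[[372,223.5],[487.5,157]],z);v=Q[1]-Q[0];print(Q,np.linalg.norm(v),P)
o=monitor.get_obs();M=R.from_euler('xyz',o["tcp_rot"]).as_matrix();print(M)
h=cv2.cvtColor(c["color"],cv2.COLOR_BGR2HSV)
# rib triangulation: corners of rib top in top and bar centre line both
E
```

```text
tumbler base,bowl,stapler top [[ 660.71 -427.16    2.  ]
 [ 787.06  218.96    2.  ]
 [ 776.59 -154.56    2.  ]]
[[ 659.77 -425.5    95.  ]] [[ 654.52 -425.17    2.  ]]
plugs [[542.08 189.33  90.  ]
 [551.82  90.42  90.  ]]
82 298.6772881200986 5.495427357664383
[[655.92   6.77  82.  ]
 [627.07 300.92  82.  ]] 295.5616613317608 [[630.06 299.08  82.  ]
 [658.67   1.77  82.  ]]
87 296.7842342442403 5.495427357664383
[[659.21   4.13  87.  ]
 [630.53 296.45  87.  ]] 293.71864301969975 [[629.88 296.35  87.  ]
 [658.3    0.93  87.  ]]
92 294.891180368382 5.495427357664354
[[662.49   1.49  92.  ]
 [634.   291.97  92.  ]] 291.87562470763856 [[629.7  293.62  92.  ]
 [657.94   0.08  92.  ]]
[[-0.   -0.96  0.28]
 [-0.    0.28  0.96]
 [-1.    0.   -0.  ]]
```

```bash
cat >> h.py <<'E'
def st():
    o=monitor.get_obs();M=R.from_euler('xyz',o["tcp_rot"]).as_matrix()
    phi=np.degrees(np.arctan2(M[1,2],M[0,2]));return o,M,phi
def go(x,y,z):
    o,M,phi=st();d=M.T@(np.array([x,y,z])-o["tool_pos"])
    print("t %.2f pos %s phi %.2f tilt %.4f shift mm %s F %s M %s w %.1f"%(o["time"],np.round(o["tool_pos"],1),phi,np.arccos(-M[2,0]),np.round(d,1),np.round(o["contact_force"],1),np.round(o["moment"],2),o["grip_width"]))
E
python3 -c "
from h import *
go(480,150,226)"
```

```text
t 0.35 pos [148.  503.6 226.6] phi 73.62 tilt 0.0003 shift mm [   0.6 -418.3 -245.6] F [-0.4  0.1 -0.6] M [-0.   -0.02 -0.03] w 91.6
```

send_rows --commands '[[[0,-0.035,-0.0205,0,0.06],[0,-0.035,-0.0205,0,0.06],[0,-0.035,-0.0205,0,0.06],[0,-0.035,-0.0205,0,0.06],[0,-0.035,-0.0205,0,0.06],[0,-0.035,-0.0205,0,0.06],[0,-0.035,-0.0205,0,0.06],[0,-0.035,-0.0205,0,0.06],[0,-0.035,-0.0205,0,0.06],[0,-0.035,-0.0205,0,0.06]]]'

```text
time: 1.18
tool_pos: [430.2, 205.2, 226.1]
tcp_rot: [-0.022, 1.566, 1.278]
contact_force: [1.1, 0.7, -0.2]
grip_width: 59.9
```

```bash
python3 -c "
from h import *
go(513,-279,200)"
```

```text
t 1.18 pos [430.2 205.2 226.1] phi 74.50 tilt 0.0044 shift mm [  24.2 -209.2 -444.6] F [ 1.1  0.7 -0.2] M [-0.04 -0.01  0.01] w 59.9
```

send_rows --commands '[[[0.002,-0.017,-0.036,-0.3,0.06],[0.002,-0.017,-0.036,-0.3,0.06],[0.002,-0.017,-0.036,-0.3,0.06],[0.002,-0.017,-0.036,-0.3,0.06],[0.002,-0.017,-0.036,-0.3,0.06],[0.002,-0.017,-0.036,-0.3,0.06],[0.002,-0.017,-0.036,-0.3,0.06],[0.002,-0.017,-0.036,-0.3,0.06],[0.002,-0.017,-0.036,-0.3,0.06],[0,0,0,0,0.06]]]'

```text
time: 2.02
tool_pos: [504.2, -168.7, 206.5]
tcp_rot: [-1.084, 1.562, 0.26]
contact_force: [-0.5, 0.5, 0.0]
grip_width: 59.8
```

```bash
python3 -c "
from h import *
go(513,-279,180)"
```

```text
t 2.02 pos [ 504.2 -168.7  206.5] phi 77.00 tilt 0.0090 shift mm [  26.3  -33.2 -105.6] F [-0.5  0.5  0. ] M [-0.    0.   -0.01] w 59.8
```

send_rows --commands '[[[0.005,-0.006,-0.02,0,0.06],[0.005,-0.006,-0.02,0,0.06],[0.005,-0.006,-0.02,0,0.06],[0.005,-0.006,-0.02,0,0.06],[0.004,-0.004,-0.015,0,0.06],[0,0,0,0,0.06],[0,0,0,0,0.06]]]'

```text
time: 2.6
tool_pos: [509.6, -273.0, 180.1]
tcp_rot: [-0.81, 1.562, 0.528]
contact_force: [-0.2, 0.1, 1.2]
grip_width: 59.6
```

```bash
cat > w.py <<'E'
import sys
from h import *
o=monitor.get_obs();c=optics.capture("wrist");cv2.imwrite("pics/%s.png"%sys.argv[1],c["color"])
E
python3 -c "
from h import *
go(513,-279,180)"; python3 w.py w1
```

```text
t 2.60 pos [ 509.6 -273.   180.1] phi 76.69 tilt 0.0090 shift mm [ 0.1 -4.7 -5. ] F [-0.2  0.1  1.2] M [-0.01  0.02  0.02] w 59.6
```

View pics/w1.png

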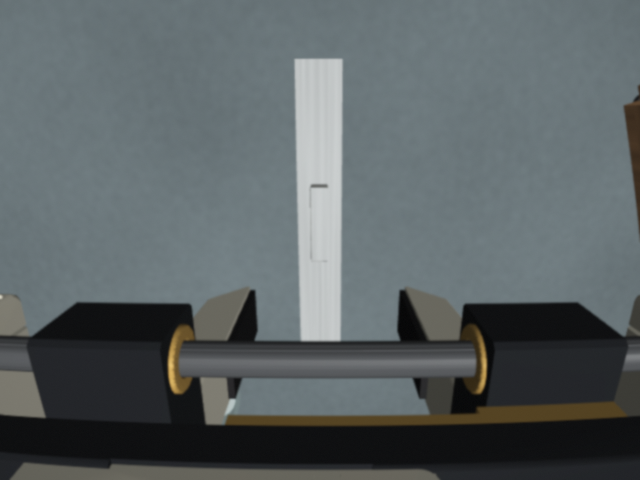

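```bash
python3 - <<'E'
from h import *
np.set_printoptions(precision=1,suppress=True)
o=monitor.get_obs();c=optics.capture("wrist")
P=plane(c,[[294.5,59],[342.5,59],[299,320],[342,320]],6,o);print(P)
e=P[:2].mean(0);f=P[2:].mean(0);d=(f-e)/np.linalg.norm(f-e);print("width",np.linalg.norm(P[0]-P[1]),"ang",np.degrees(np.arctan2(d[1],d[0])),"centre",e+125*d)
Q=plane(c,[[319,186],[319,262]],24,o);print("rib",Q,Q.mean(0),np.linalg.norm(Q[0]-Q[1]))
g=Q.mean(0)
go(*(e+125*d)[:2],60)
E
```

```text
[[ 386.  -269.3    6. ]
 [ 394.4 -234.1    6. ]
 [ 597.5 -320.1    6. ]
 [ 606.5 -282.5    6. ]]
width 36.2030888910465 ang -13.187966874241074 centre [ 511.9 -280.2    6. ]
rib [[ 481.6 -273.2   24. ]
 [ 541.7 -287.8   24. ]] [ 511.6 -280.5   24. ] 61.87060835396688
t 2.70 pos [ 509.7 -272.4  180.4] phi 76.76 tilt 0.0090 shift mm [120.4  -3.1  -7.8] F [0.4 0.1 0. ] M [-0. -0. -0.] w 60.1
```

send_rows --commands '[[[0.02,-0.0005,-0.002,0,0.045],[0.02,-0.0005,-0.002,0,0.045],[0.02,-0.0005,-0.002,0,0.045],[0.02,-0.0005,-0.002,0,0.045],[0.02,-0.0005,0,0,0.045],[0.02,-0.0005,0,0,0.045],[0.01,0,0,0,0.045],[0,0,0,0,0.045]]]'

```text
time: 3.37
tool_pos: [516.6, -272.6, 51.9]
tcp_rot: [-1.334, 1.554, 0.015]
contact_force: [0.0, 0.3, 0.3]
grip_width: 44.9
```

```bash
python3 -c "
from h import *
go(511.8,-280.3,10)"; python3 w.py w2
```

```text
t 3.37 pos [ 516.6 -272.6   51.9] phi 77.32 tilt 0.0169 shift mm [41.8  3.6 -8.7] F [0.  0.3 0.3] M [-0.01  0.03  0.04] w 44.9
```

View pics/w2.png

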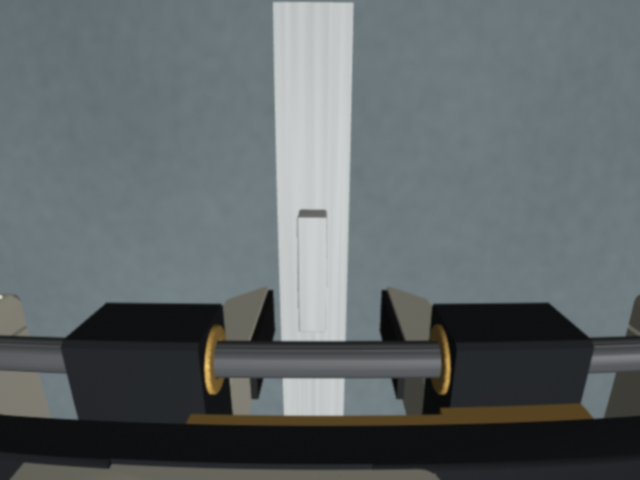

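send_rows --commands '[[[0.002,0.001,-0.002,0,0.045],[0.004,0.001,-0.002,0,0.045],[0.004,0.001,-0.002,0,0.045],[0.004,0.001,-0.002,-0.2,0.045],[0.004,0.001,-0.001,-0.2,0.045],[0.003,0,-0.001,0,0.045],[0.003,0,0,0,0.045],[0.003,0,0,0,0.045],[0,0,0,0,0.045]]]'

```text
time: 4.17
tool_pos: [512.4, -284.0, 28.8]
tcp_rot: [-1.583, 1.545, -0.225]
contact_force: [0.4, 0.8, -0.1]
grip_width: 45.0
```

```bash
python3 -c "
from h import *
go(511.8,-280.3,10)
print(st()[1].round(4))"
```

```text
t 4.17 pos [ 512.4 -284.    28.8] phi 77.79 tilt 0.0261 shift mm [18.8  1.8  3.5] F [ 0.4  0.8 -0.1] M [-0.   -0.01  0.  ] w 45.0
[[ 2.540e-02 -9.770e-01  2.116e-01]
 [-5.800e-03  2.115e-01  9.774e-01]
 [-9.997e-01 -2.600e-02 -3.000e-04]]
```

```bash
python3 -c "
from h import *
for i in range(4):
    o,M,phi=st();print(o['time'],o['tool_pos'].round(2),phi.round(2),(M[:,0]*1e3).round(1),o['joint_positions'].round(4),o['contact_force'].round(1)); optics.capture('wrist')
"
```

```text
4.1667 [ 512.35 -284.03   28.8 ] 77.79 [  25.4   -5.8 -999.7] [-0.6428  0.6568  1.6021  0.0139  0.8589 -2.0094] [ 0.4  0.8 -0.1]
4.2167 [ 512.46 -284.05   29.04] 77.79 [  25.6   -6.  -999.7] [-0.6427  0.6565  1.6018  0.014   0.8592 -2.0094] [0.3 0.6 0.5]
4.2667 [ 512.66 -284.11   29.31] 77.8 [  26.    -6.2 -999.6] [-0.6426  0.6562  1.6015  0.014   0.8593 -2.0094] [ 0.1  0.4 -0.2]
4.3167 [ 512.72 -284.13   29.49] 77.8 [  26.2   -6.4 -999.6] [-0.6425  0.6559  1.6014  0.014   0.8595 -2.0094] [ 0.5  0.2 -0.2]
```

send_rows --commands '[[[0.004,0.001,0.002,0.5,0.045],[0.004,0.001,0.002,0.5,0.045],[0.004,0,0,0.2,0.045],[0.004,0,0,0,0.045],[0.003,0,0,0,0.045],[0.002,0,0,0,0.045],[0,0,0,0,0.045]]]'

```text
time: 4.95
tool_pos: [512.4, -279.1, 6.5]
tcp_rot: [-1.581, 1.543, -0.245]
contact_force: [-0.6, 0.0, 0.1]
grip_width: 44.7
```

```bash
python3 -c "
from h import *
go(511.8,-280.3,9)"
```

```text
t 4.95 pos [ 512.4 -279.1    6.5] phi 76.50 tilt 0.0275 shift mm [-2.5  0.3 -1.3] F [-0.6  0.   0.1] M [ 0.01 -0.04  0.02] w 44.7
```

send_rows --commands '[[[-0.001,0,-0.001,0,0.045],[0,0,0,0,0],[0,0,0,0,0],[0,0,0,0,0],[0,0,0,0,0],[0,0,0,0,0],[0,0,0,0,0]]]'

```text
time: 5.53
tool_pos: [512.4, -280.5, 7.9]
tcp_rot: [-1.588, 1.543, -0.253]
contact_force: [0.2, 0.3, -2.1]
grip_width: 13.3
```

```bash
python3 -c "
from h import *
go(511.8,-280.3,9)"; python3 w.py w3
```

```text
t 5.53 pos [ 512.4 -280.5    7.9] phi 76.49 tilt 0.0282 shift mm [-1.1  0.6  0.1] F [ 0.2  0.3 -2.1] M [ 0.03  0.01 -0.03] w 13.3
```

View pics/w3.png

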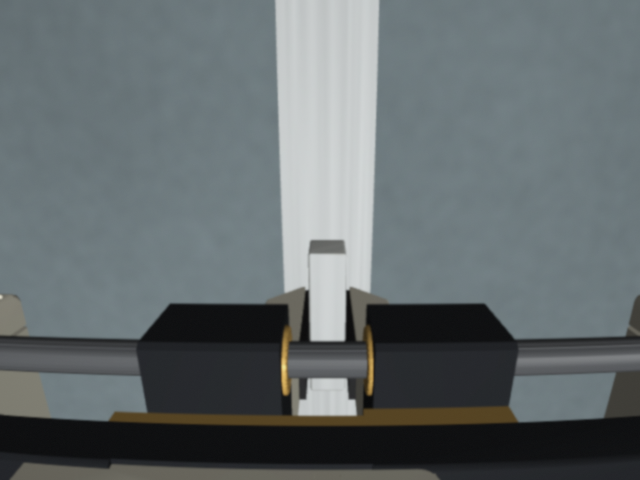

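send_rows --commands '[[[-0.005,0,0,0,0],[-0.015,0,0,0,0],[-0.02,0,0,0,0],[-0.02,0,0,0,0],[-0.02,0,0,0,0],[-0.02,0,0,0,0],[-0.02,0,0,0,0],[-0.02,0,0,0,0],[-0.02,0,0,0,0],[0,0,0,0,0]]]'

```text
time: 6.42
tool_pos: [505.0, -277.5, 173.5]
tcp_rot: [-1.401, 1.552, -0.066]
contact_force: [0.1, 0.3, -1.1]
grip_width: 13.4
```

```bash
python3 -c "
from h import *
go(547,140,160)
print(st()[1].round(3))"; python3 w.py w4
```

```text
t 6.42 pos [ 505.  -277.5  173.5] phi 76.50 tilt 0.0185 shift mm [ 13.8  56.8 415.7] F [ 0.1  0.3 -1.1] M [ 0.02 -0.06  0.01] w 13.4
[[ 0.018 -0.972  0.233]
 [-0.001  0.233  0.972]
 [-1.    -0.018  0.003]]
```

View pics/w4.png

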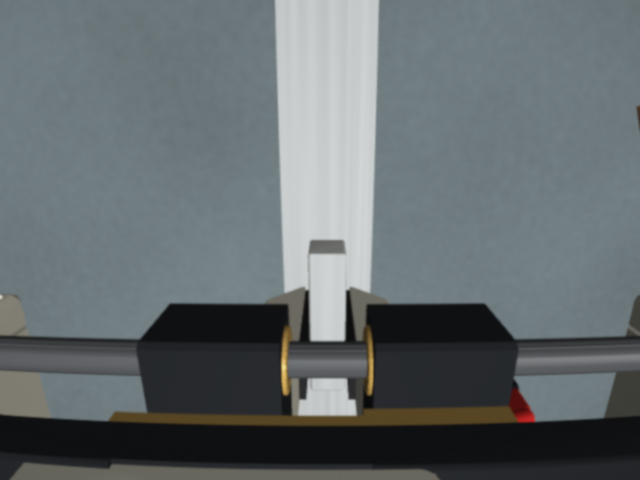

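send_rows --commands '[[[0,0.005,0.02,0,0],[0,0.006,0.035,0,0],[0,0.006,0.038,0,0],[0,0.006,0.038,0,0],[0,0.006,0.038,0,0],[0,0.006,0.038,0,0],[0,0.006,0.038,0,0],[0,0.006,0.038,0,0],[0,0.006,0.038,0,0],[0,0.004,0.03,0,0]]]'

```text
time: 7.3
tool_pos: [523.8, 86.7, 155.2]
tcp_rot: [1.331, 1.564, 2.653]
contact_force: [0.5, 0.2, -1.6]
grip_width: 13.6
```

send_rows --commands '[[[0,0,0,7,0],[0,0,0,7,0],[0,0,0,7,0],[0,0,0,7,0],[0,0,0,7,0],[0,0,0,7,0],[0,0,0,7,0],[0,0,0,7,0],[0,0,0,7,0],[0,0,0,0,0]]]'

```text
time: 8.13
tool_pos: [512.2, 96.5, 135.9]
tcp_rot: [2.836, 1.533, 3.033]
contact_force: [0.7, -1.3, -2.4]
grip_width: 13.5
```

```bash
python3 -c "
from h import *
go(547,140,130)
print(st()[1].round(3))"; python3 w.py w5
```

```text
t 8.13 pos [512.2  96.5 135.9] phi 11.34 tilt 0.0377 shift mm [ 4.8 35.8 42.9] F [ 0.7 -1.3 -2.4] M [-0.06  0.04  0.04] w 13.5
[[-0.037 -0.196  0.98 ]
 [ 0.004  0.98   0.196]
 [-0.999  0.011 -0.036]]
```

View pics/w5.png

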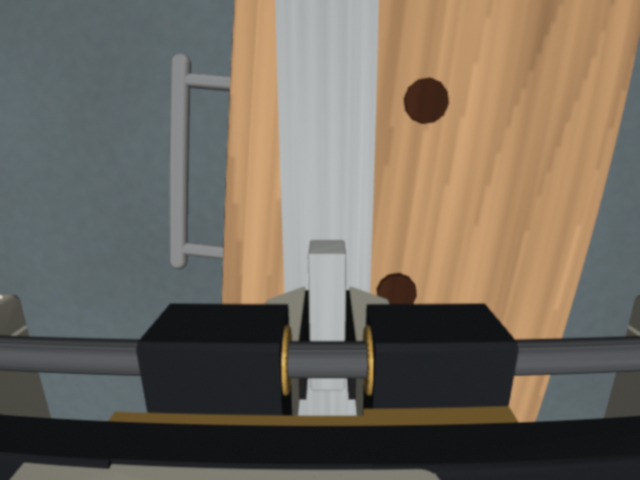

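```bash
python3 -c "
from h import *
for i in range(4):
    o,M,phi=st();print(o['time'],o['tool_pos'].round(2),phi.round(2),(M[:,0]*1e3).round(1),o['contact_force'].round(1)); optics.capture('wrist')
"
```

```text
8.1833 [511.91  96.45 135.67] 11.69 [ -38.2    4.  -999.3] [-0.8 -0.6 -2.9]
8.2333 [512.23  96.46 136.13] 11.81 [ -37.4    4.1 -999.3] [-0.6 -0.8 -2.1]
8.2833 [512.59  96.45 136.6 ] 11.82 [ -36.4    4.1 -999.3] [ 0.3  0.5 -2.3]
8.3333 [512.88  96.47 136.96] 11.78 [ -35.6    4.1 -999.4] [ 0.4 -0.1 -2.1]
```

send_rows --commands '[[[-0.001,0.006,0.007,1,0],[-0.001,0.006,0.007,1,0],[-0.001,0.006,0.007,1,0],[-0.001,0.006,0.007,1,0],[-0.001,0.006,0.007,1,0],[-0.001,0.006,0.007,1,0]]]'

```text
time: 8.88
tool_pos: [549.2, 139.1, 142.1]
tcp_rot: [2.935, 1.535, 3.04]
contact_force: [0.2, 0.0, -1.6]
grip_width: 13.8
```

```bash
python3 -c "
from h import *
go(547,140,120)
print(st()[1].round(3))"; python3 w.py w6
```

```text
t 8.88 pos [549.2 139.1 142.1] phi 6.07 tilt 0.0359 shift mm [22.2  1.  -1.3] F [ 0.2  0.  -1.6] M [-0.09  0.04 -0.03] w 13.8
[[-0.036 -0.106  0.994]
 [ 0.004  0.994  0.106]
 [-0.999  0.007 -0.035]]
```

View pics/w6.png

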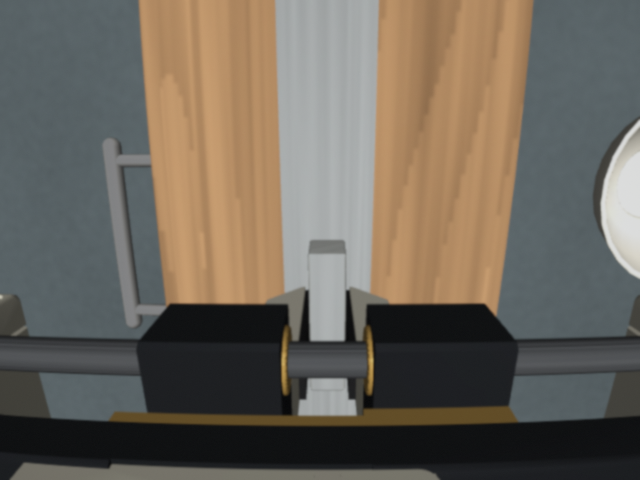

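send_rows --commands '[[[0.004,0,-0.0005,0.3,0],[0.005,0,-0.0005,0.3,0],[0.005,0,0,0,0],[0.005,0,0,0,0],[0.004,0,0,0,0],[0.003,0,0,0,0],[0.002,0,0,0,0]]]'

```text
time: 9.52
tool_pos: [546.6, 138.9, 110.8]
tcp_rot: [2.94, 1.535, 3.039]
contact_force: [0.1, -0.1, -2.3]
grip_width: 13.4
```

```bash
python3 -c "
from h import *
go(546.5,139.5,100)"
```

```text
t 9.52 pos [546.6 138.9 110.8] phi 5.70 tilt 0.0360 shift mm [10.8  0.5  0.3] F [ 0.1 -0.1 -2.3] M [-0.16  0.03  0.06] w 13.4
```

send_rows --commands '[[[0.002,0,0,0,0],[0.002,0,0,0,0],[0.002,0,0,0,0]]]'

```text
time: 9.77
tool_pos: [546.3, 138.6, 104.0]
tcp_rot: [2.942, 1.534, 3.041]
contact_force: [0.3, -0.0, -2.1]
grip_width: 13.7
```

```bash
python3 -c "
from h import *
go(546.5,139.5,100)
c=optics.capture('top')['color'];s=optics.capture('scene')['color']
cv2.imwrite('pics/p1.png',np.hstack([cv2.resize(c[220:400,80:280],None,fx=2,fy=2),cv2.resize(s[80:260,300:500],None,fx=2,fy=2)]))"
```

```text
t 9.77 pos [546.3 138.6 104. ] phi 5.69 tilt 0.0364 shift mm [4.  0.8 0.5] F [ 0.3 -0.  -2.1] M [-0.08  0.   -0.03] w 13.7
```

View pics/p1.png

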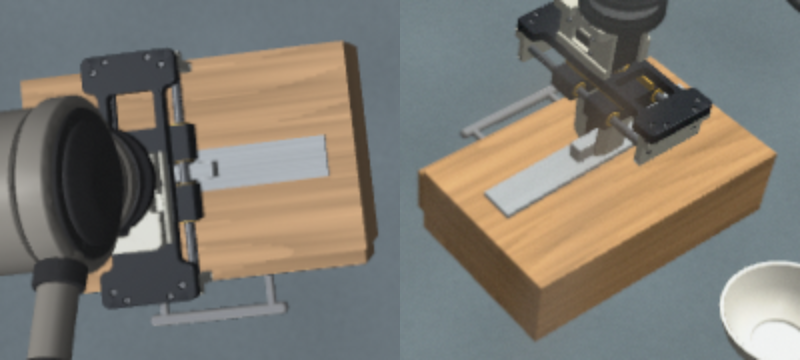

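send_rows --commands '[[[0.0015,0.0005,0,0,0],[0.0015,0,0,0,0],[0.0015,0,0,0,0]]]'

```text
time: 10.12
tool_pos: [546.4, 139.3, 99.7]
tcp_rot: [2.937, 1.535, 3.036]
contact_force: [-0.7, 0.1, -2.5]
grip_width: 13.3
```

send_rows --commands '[[[0.001,0,0,0,0],[0.001,0,0,0,0]]]'

```text
time: 10.28
tool_pos: [546.5, 139.6, 98.0]
tcp_rot: [2.923, 1.536, 3.022]
contact_force: [-1.9, 2.3, 3.7]
grip_width: 13.9
```

send_rows --commands '[[[0,0,0,0,0.02],[0,0,0,0,0.03],[0,0,0,0,0.04],[0,0,0,0,0.04]]]'

```text
time: 10.62
tool_pos: [547.2, 139.7, 98.8]
tcp_rot: [2.912, 1.538, 3.012]
contact_force: [-0.5, 0.1, 0.5]
grip_width: 35.2
```

```bash
python3 -c "
from h import *
go(546.5,139.5,150)"
```

```text
t 10.62 pos [547.2 139.7  98.8] phi 5.71 tilt 0.0326 shift mm [-51.2   0.3  -2.4] F [-0.5  0.1  0.5] M [-0.12  0.03 -0.06] w 35.2
```

send_rows --commands '[[[-0.01,0,0,0,0.05],[-0.015,0,0,0,0.05],[-0.015,0,0,0,0.05],[-0.01,0,0,0,0],[0,0.015,0,0,0],[0,0.02,0,0,0],[0,0.02,0,0,0],[0,0.02,0,0,0],[0,0.02,0,0,0],[0,0.015,0,0,0]]]'

```text
time: 11.45
tool_pos: [540.7, 249.4, 160.3]
tcp_rot: [2.86, 1.545, 2.952]
contact_force: [-0.3, 0.2, 0.1]
grip_width: 7.9
```

```bash
cat >> h.py <<'E'
def bart(off,ctr=(546.5,139.5),ang=95.5,z=100):
    a=np.radians(ang);go(ctr[0]+off*np.cos(a),ctr[1]+off*np.sin(a),z)
E
python3 -c "
from h import *
bart(115)
c=optics.capture('top')['color'];s=optics.capture('scene')['color']
cv2.imwrite('pics/p2.png',np.hstack([cv2.resize(c[220:400,80:280],None,fx=2,fy=2),cv2.resize(s[80:260,300:500],None,fx=2,fy=2)]))"; python3 w.py w7
```

```text
t 11.45 pos [540.7 249.4 160.3] phi 5.32 tilt 0.0256 shift mm [60.5  4.6 -3.3] F [-0.3  0.2  0.1] M [-0.08  0.05 -0.06] w 7.9
```

View pics/p2.png

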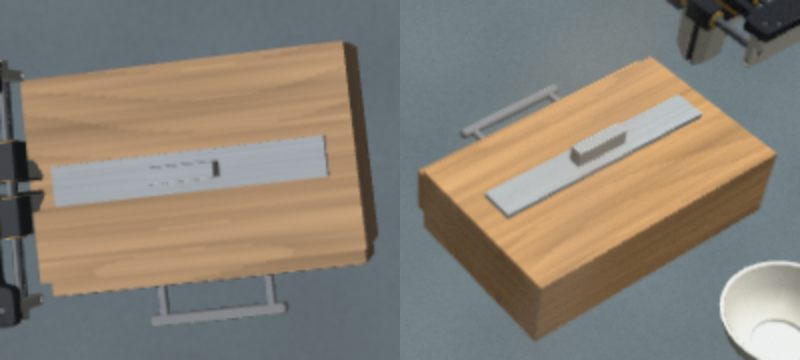

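View pics/w7.png

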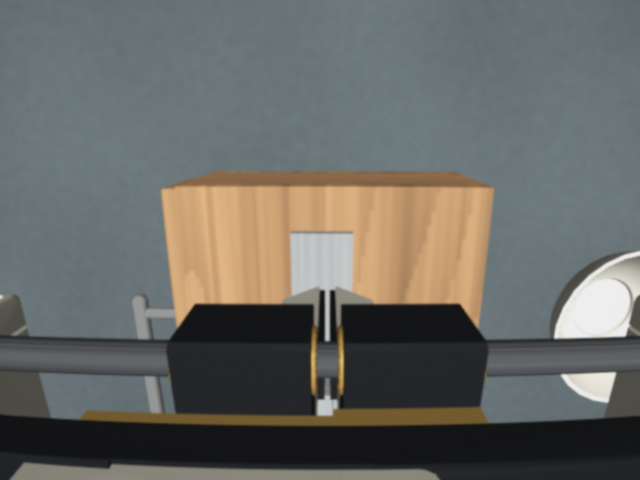

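```bash
cat > barpose.py <<'E'
from h import *
np.set_printoptions(precision=1,suppress=True)
c=optics.capture('top');hsv=cv2.cvtColor(c['color'],cv2.COLOR_BGR2HSV).astype(int)
m=np.zeros(hsv.shape[:2],bool);m[255:352,97:262]=1
m&=(hsv[...,1]<60)&(hsv[...,2]>130)
q=blob(m)[0];r=cv2.minAreaRect(q);P=plane(c,cv2.boxPoints(r),96);ctr=P.mean(0)
print(r,P,np.linalg.norm(np.diff(P,axis=0),axis=1),ctr)
E
python3 barpose.py; python3 -c "
from h import *
bart(115)"
```

```text
((173.95431518554688, 305.25238037109375), (21.250885009765625, 137.4741668701172), 83.44306182861328) [[554.8 266.2  96. ]
 [578.1  18.3  96. ]
 [541.3  14.8  96. ]
 [517.2 262.1  96. ]] [248.9  36.9 248.5] [547.8 140.4  96. ]
t 11.65 pos [540.7 247.8 159.7] phi 5.35 tilt 0.0260 shift mm [59.9  6.3 -3.1] F [-1.  -1.6  0.8] M [-0.15  0.03  0.03] w 0.6
```

send_rows --commands '[[[0.008,0.002,-0.001,0,0],[0.008,0.002,-0.001,0,0],[0.008,0.002,0,0,0],[0.008,0.001,0,0,0],[0.008,0,0,0,0],[0.005,0,0,0,0],[0.003,0,0,0,0]]]'

```text
time: 12.23
tool_pos: [536.9, 250.9, 106.8]
tcp_rot: [2.962, 1.544, 3.05]
contact_force: [-0.0, 1.2, 0.9]
grip_width: 0.4
```

```bash
python3 -c "
from h import *
bart(116,(547.3,140))"
```

```text
t 12.23 pos [536.9 250.9 106.8] phi 5.07 tilt 0.0272 shift mm [ 6.8  4.6 -0.1] F [-0.   1.2  0.9] M [-0.11  0.02  0.01] w 0.4
```

send_rows --commands '[[[0.002,0.001,0,0,0],[0.002,0.001,0,0,0],[0.002,0,0,0,0]]]'

```text
time: 12.48
tool_pos: [536.3, 252.7, 99.2]
tcp_rot: [2.983, 1.542, 3.071]
contact_force: [-0.6, 0.7, 0.6]
grip_width: 0.4
```

send_rows --commands '[[[0.001,0,0,0,0],[0.001,0,0,0,0]]]'

```text
time: 12.65
tool_pos: [536.4, 252.9, 97.1]
tcp_rot: [2.978, 1.543, 3.066]
contact_force: [-0.3, 0.9, 0.3]
grip_width: 0.1
```

send_rows --commands '[[[0.001,0,0,0,0],[0.001,0,0,0,0]]]'

```text
time: 12.82
tool_pos: [536.7, 253.1, 95.4]
tcp_rot: [2.964, 1.544, 3.052]
contact_force: [-0.0, -0.0, -0.5]
grip_width: 0.5
```

send_rows --commands '[[[0.001,0,0,0,0],[0.001,0,0,0,0]]]'

```text
time: 12.98
tool_pos: [536.8, 253.2, 93.6]
tcp_rot: [2.953, 1.544, 3.042]
contact_force: [0.1, 0.1, 0.3]
grip_width: 0.6
```

send_rows --commands '[[[0.001,0,0,0,0]]]'

```text
time: 13.07
tool_pos: [537.0, 253.2, 92.9]
tcp_rot: [2.943, 1.545, 3.031]
contact_force: [-0.2, -0.7, 2.5]
grip_width: 0.4
```

send_rows --commands '[[[0.001,0,0,0,0]]]'

```text
time: 13.15
tool_pos: [537.2, 253.3, 92.2]
tcp_rot: [2.928, 1.546, 3.016]
contact_force: [0.3, -0.4, 3.4]
grip_width: 0.2
```

send_rows --commands '[[[0.001,0,0,0,0]]]'

```text
time: 13.23
tool_pos: [537.4, 253.3, 91.5]
tcp_rot: [2.918, 1.546, 3.006]
contact_force: [-1.8, -0.8, 7.3]
grip_width: 0.7
```

send_rows --commands '[[[0.001,0,0,0,0]]]'

```text
time: 13.32
tool_pos: [537.4, 253.4, 91.4]
tcp_rot: [2.911, 1.547, 2.999]
contact_force: [-4.3, -0.8, 12.2]
grip_width: 0.3
```

send_rows --commands '[[[0.001,0,0,0,0]]]'

```text
time: 13.4
tool_pos: [537.4, 253.4, 91.5]
tcp_rot: [2.905, 1.547, 2.994]
contact_force: [-2.9, -0.2, 9.4]
grip_width: 0.6
```

```bash
python3 -c "
from h import *
bart(116,(547.3,140))
c=optics.capture('top')['color'];s=optics.capture('scene')['color']
cv2.imwrite('pics/p3.png',np.hstack([cv2.resize(c[220:400,80:280],None,fx=2,fy=2),cv2.resize(s[80:260,300:500],None,fx=2,fy=2)]))"; python3 w.py w8
```

```text
t 13.40 pos [537.4 253.4  91.5] phi 5.07 tilt 0.0235 shift mm [-8.5  2.2 -1.3] F [-2.9 -0.2  9.4] M [-0.37  0.59 -0.05] w 0.6
```

View pics/p3.png

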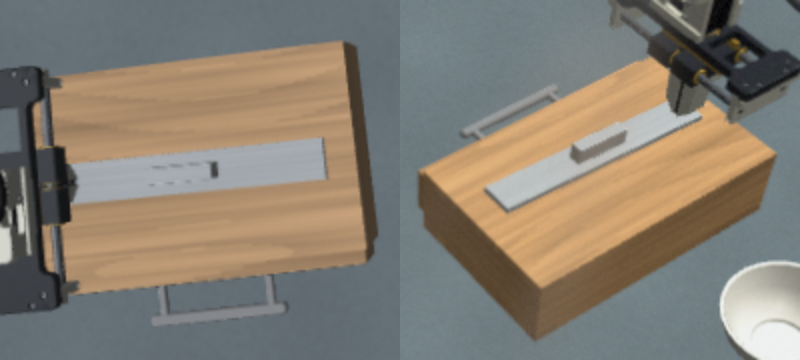

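View pics/w8.png

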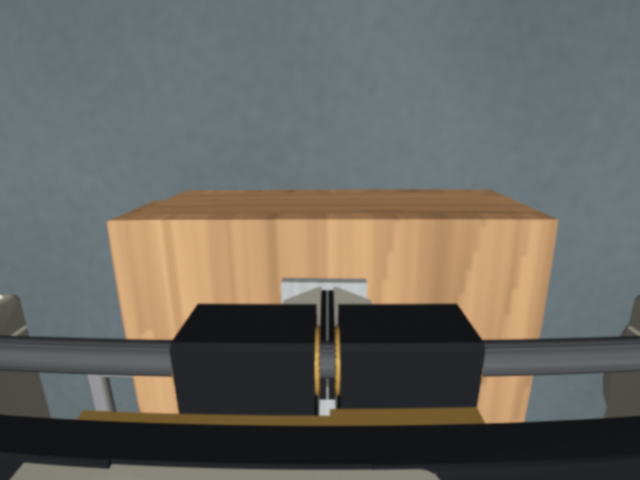

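send_rows --commands '[[[-0.01,0,0,0,0],[-0.018,0,0,0,0],[-0.018,0,0,0,0],[-0.002,-0.025,0,0,0],[0,-0.035,0,0,0],[0,-0.035,0,0,0],[0,-0.035,0,0,0],[0,-0.035,0,0,0],[0,-0.035,0,0,0],[0,-0.02,0,0,0]]]'

```text
time: 14.38
tool_pos: [559.3, 31.0, 144.6]
tcp_rot: [2.807, 1.552, 2.906]
contact_force: [0.1, -0.2, 0.2]
grip_width: 0.8
```

```bash
python3 -c "
from h import *
bart(-114,(547.3,140))"; python3 barpose.py
```

```text
t 14.38 pos [559.3  31.  144.6] phi 5.67 tilt 0.0192 shift mm [44.5 -4.7 -0.7] F [ 0.1 -0.2  0.2] M [-0.08  0.04  0.03] w 0.8
((138.97027587890625, 318.9982604980469), (87.3668212890625, 55.84086990356445), 3.416588068008423) [[480.5 287.7  96. ]
 [580.  280.1  96. ]
 [568.1 119.3  96. ]
 [470.7 127.1  96. ]] [ 99.7 161.2  97.7] [524.8 203.6  96. ]
```

send_rows --commands '[[[0.008,-0.001,0,0,0],[0.008,-0.001,0,0,0],[0.008,-0.001,0,0,0],[0.006,-0.001,0,0,0],[0.004,0,0,0,0],[0.003,0,0,0,0]]]'

```text
time: 14.93
tool_pos: [559.4, 25.0, 104.5]
tcp_rot: [2.834, 1.552, 2.93]
contact_force: [0.0, -0.5, 0.2]
grip_width: 0.6
```

```bash
python3 -c "
from h import *
bart(-114,(547.3,140))"
```

```text
t 14.93 pos [559.4  25.  104.5] phi 5.51 tilt 0.0185 shift mm [ 4.5  1.6 -1. ] F [ 0.  -0.5  0.2] M [-0.09  0.06  0.01] w 0.6
```

send_rows --commands '[[[0.0015,0,0,0,0],[0.0015,0,0,0,0]]]'

```text
time: 15.1
tool_pos: [558.8, 26.5, 100.2]
tcp_rot: [2.838, 1.55, 2.936]
contact_force: [0.8, 0.9, 0.5]
grip_width: 0.2
```

send_rows --commands '[[[0.001,0.001,0,0,0],[0.001,0,0,0,0]]]'

```text
time: 15.27
tool_pos: [558.6, 28.2, 98.0]
tcp_rot: [2.835, 1.55, 2.934]
contact_force: [-0.1, 0.5, -0.3]
grip_width: 0.2
```

send_rows --commands '[[[0.001,0,0,0,0]]]'

```text
time: 15.35
tool_pos: [558.8, 28.4, 97.1]
tcp_rot: [2.831, 1.551, 2.93]
contact_force: [0.0, -0.4, -0.5]
grip_width: 0.4
```

send_rows --commands '[[[0.001,0,0,0,0]]]'

```text
time: 15.43
tool_pos: [558.8, 28.5, 96.2]
tcp_rot: [2.828, 1.551, 2.928]
contact_force: [0.8, -0.6, 1.3]
grip_width: 0.6
```

send_rows --commands '[[[0.001,0,0,0,0]]]'

```text
time: 15.52
tool_pos: [559.1, 28.5, 95.4]
tcp_rot: [2.828, 1.552, 2.928]
contact_force: [-0.1, -0.8, 1.6]
grip_width: 0.5
```

send_rows --commands '[[[0.001,0,0,0,0]]]'

```text
time: 15.6
tool_pos: [559.2, 28.4, 94.7]
tcp_rot: [2.825, 1.553, 2.925]
contact_force: [-0.9, 0.8, 2.0]
grip_width: 0.6
```

send_rows --commands '[[[0.001,-0.0005,0,0,0],[0.001,0,0,0,0]]]'

```text
time: 15.77
tool_pos: [559.7, 28.1, 93.2]
tcp_rot: [2.779, 1.554, 2.879]
contact_force: [0.1, -1.1, 2.0]
grip_width: 0.3
```

send_rows --commands '[[[0.001,0,0,0,0],[0.001,0,0,0,0]]]'

```text
time: 15.93
tool_pos: [559.9, 28.0, 91.6]
tcp_rot: [2.769, 1.555, 2.868]
contact_force: [-2.4, 0.2, 11.0]
grip_width: 0.5
```

send_rows --commands '[[[0.001,0,0,0,0]]]'

```text
time: 16.02
tool_pos: [560.0, 28.0, 91.5]
tcp_rot: [2.76, 1.555, 2.86]
contact_force: [-4.2, 1.1, 15.2]
grip_width: 0.2
```

send_rows --commands '[[[0.001,0,0,0,0]]]'

```text
time: 16.1
tool_pos: [560.0, 28.0, 91.6]
tcp_rot: [2.753, 1.556, 2.852]
contact_force: [-4.2, 0.2, 10.5]
grip_width: 0.3
```

send_rows --commands '[[[-0.006,0,0,0,0],[-0.01,0.005,0,0,0],[-0.005,0.02,0,0,0],[0,0.02,0,0,0],[0,0.012,0,0,0],[0,0,0,0,0]]]'

```text
time: 16.6
tool_pos: [554.8, 86.3, 115.7]
tcp_rot: [2.758, 1.556, 2.855]
contact_force: [0.2, 0.6, 1.4]
grip_width: 0.7
```

```bash
python3 -c "
from h import *
bart(-51,(547.5,140))"
```

```text
t 16.60 pos [554.8  86.3 115.7] phi 5.52 tilt 0.0144 shift mm [15.7  3.1 -1.9] F [0.2 0.6 1.4] M [-0.14  0.   -0.05] w 0.7
```

send_rows --commands '[[[0.005,0.002,-0.001,0,0],[0.005,0.001,-0.0005,0,0],[0.004,0,0,0,0],[0.002,0,0,0,0]]]'

```text
time: 16.93
tool_pos: [552.7, 88.7, 98.4]
tcp_rot: [2.825, 1.557, 2.922]
contact_force: [-0.6, 0.3, -0.4]
grip_width: 0.2
```

send_rows --commands '[[[0.0015,0,0,0,0],[0.0015,0,0,0,0]]]'

```text
time: 17.1
tool_pos: [552.4, 87.8, 94.5]
tcp_rot: [2.829, 1.555, 2.925]
contact_force: [-3.7, 4.3, 10.8]
grip_width: 0.4
```

```bash
python3 -c "
from h import *
bart(-51,(547.5,140))"
```

```text
t 17.10 pos [552.4  87.8  94.5] phi 5.52 tilt 0.0154 shift mm [-5.5  1.4  0. ] F [-3.7  4.3 10.8] M [ 0.58  0.62 -0.02] w 0.4
```

send_rows --commands '[[[0.0015,0,0,0,0],[0.0015,0,0,0,0]]]'

```text
time: 17.27
tool_pos: [552.4, 87.8, 93.0]
tcp_rot: [2.741, 1.555, 2.836]
contact_force: [-4.1, -0.2, 10.5]
grip_width: 0.6
```

send_rows --commands '[[[0.0015,0,0,0,0],[0.0015,0,0,0,0]]]'

```text
time: 17.43
tool_pos: [552.4, 87.7, 92.3]
tcp_rot: [2.657, 1.556, 2.751]
contact_force: [-4.0, 1.6, 11.6]
grip_width: 0.5
```

```bash
python3 -c "
from h import *
bart(-51,(547.5,140))"
```

```text
t 17.43 pos [552.4  87.7  92.3] phi 5.39 tilt 0.0149 shift mm [-7.7  1.5 -0. ] F [-4.   1.6 11.6] M [0.15 0.83 0.05] w 0.5
```

send_rows --commands '[[[0.002,0,0,0,0],[0.002,0,0,0,0]]]'

```text
time: 17.6
tool_pos: [552.5, 87.7, 91.9]
tcp_rot: [2.545, 1.557, 2.639]
contact_force: [-7.4, 1.8, 20.8]
grip_width: 0.2
```

send_rows --commands '[[[0.002,0,0,0,0],[0.002,0,0,0,0]]]'

```text
time: 17.77
tool_pos: [552.4, 87.7, 92.0]
tcp_rot: [2.41, 1.558, 2.502]
contact_force: [-6.3, 0.8, 16.2]
grip_width: 0.4
```

send_rows --commands '[[[-0.008,0,0,0,0],[-0.015,0,0,0,0],[-0.012,0,0,0,0],[0,0.02,0,0,0],[0,0.03,0,0,0],[0,0.03,0,0,0],[0,0.018,0,0,0],[0,0,0,0,0]]]'

```text
time: 18.43
tool_pos: [546.2, 184.1, 132.0]
tcp_rot: [2.166, 1.561, 2.25]
contact_force: [-0.2, -0.7, 0.3]
grip_width: 0.5
```

```bash
python3 -c "
from h import *
bart(51,(547.5,140))"
```

```text
t 18.43 pos [546.2 184.1 132. ] phi 4.79 tilt 0.0098 shift mm [32.1  6.7 -2.8] F [-0.2 -0.7  0.3] M [-0.16  0.01  0.01] w 0.5
```

send_rows --commands '[[[0.006,0.003,-0.001,-0.3,0],[0.007,0.003,-0.001,-0.3,0],[0.007,0.001,-0.001,0,0],[0.005,0,0,0,0],[0.003,0,0,0,0]]]'

```text
time: 18.85
tool_pos: [542.6, 188.9, 101.3]
tcp_rot: [2.226, 1.562, 2.32]
contact_force: [0.4, 0.2, -0.3]
grip_width: 0.2
```

```bash
python3 -c "
from h import *
bart(51,(547.5,140))"
```

```text
t 18.85 pos [542.6 188.9 101.3] phi 5.40 tilt 0.0088 shift mm [1.4 1.8 0.2] F [ 0.4  0.2 -0.3] M [-0.08  0.03 -0.02] w 0.2
```

send_rows --commands '[[[0.002,0.001,0,0,0],[0.0015,0.0005,0,0,0],[0.0015,0,0,0,0]]]'

```text
time: 19.1
tool_pos: [542.1, 188.7, 94.4]
tcp_rot: [2.466, 1.561, 2.558]
contact_force: [-0.4, 0.7, -0.2]
grip_width: 0.5
```

send_rows --commands '[[[0.0015,0,0,0,0],[0.0015,0,0,0,0]]]'

```text
time: 19.27
tool_pos: [542.2, 188.7, 92.9]
tcp_rot: [2.375, 1.561, 2.466]
contact_force: [-4.1, 0.3, 9.7]
grip_width: 0.1
```

send_rows --commands '[[[0.0015,0,0,0,0],[0.0015,0,0,0,0]]]'

```text
time: 19.43
tool_pos: [542.2, 188.8, 92.5]
tcp_rot: [2.269, 1.561, 2.36]
contact_force: [-4.8, -1.6, 11.2]
grip_width: 0.1
```

send_rows --commands '[[[0.0015,0,0,0,0],[0.0015,0,0,0,0]]]'

```text
time: 19.6
tool_pos: [542.2, 188.8, 92.5]
tcp_rot: [2.109, 1.562, 2.2]
contact_force: [-4.2, -1.3, 10.4]
grip_width: 0.6
```

send_rows --commands '[[[0.002,0,0,0,0],[0.002,0,0,0,0]]]'

```text
time: 19.77
tool_pos: [542.2, 188.8, 91.8]
tcp_rot: [1.898, 1.563, 1.989]
contact_force: [-4.7, -1.2, 12.8]
grip_width: -0.1
```

send_rows --commands '[[[0.0025,0,0,0,0],[0.0025,0,0,0,0]]]'

```text
time: 19.93
tool_pos: [542.2, 188.9, 91.2]
tcp_rot: [1.612, 1.563, 1.704]
contact_force: [-9.6, -2.8, 21.9]
grip_width: 0.0
```

```bash
python3 -c "
from h import *
bart(51,(547.5,140))"
```

```text
t 19.93 pos [542.2 188.9  91.2] phi 5.25 tilt 0.0079 shift mm [-8.8  1.9  0.6] F [-9.6 -2.8 21.9] M [-0.54  1.53 -0.01] w 0.0
```

send_rows --commands '[[[0.002,0,-0.0008,0,0],[0.002,0,-0.0008,0,0]]]'

```text
time: 20.1
tool_pos: [542.1, 188.8, 91.3]
tcp_rot: [0.972, 1.561, 1.064]
contact_force: [-1.7, -1.0, 10.7]
grip_width: 0.4
```

```bash
python3 -c "
from h import *
bart(51,(547.5,140))"
```

```text
t 20.10 pos [542.1 188.8  91.3] phi 5.25 tilt 0.0099 shift mm [-8.6  2.   0.7] F [-1.7 -1.  10.7] M [-0.28  0.39 -0.03] w 0.4
```

send_rows --commands '[[[-0.008,0,0,0,0],[-0.015,0,0,0,0],[-0.012,0,0,0,0],[0,-0.022,0,0,0],[0,-0.03,0,0,0],[0,-0.03,0,0,0],[0,-0.022,0,0,0],[0,0,0,0,0]]]'

```text
time: 20.77
tool_pos: [554.1, 82.7, 132.4]
tcp_rot: [0.508, 1.554, 0.605]
contact_force: [0.1, 0.6, -0.2]
grip_width: 0.4
```

```bash
python3 -c "
from h import *
bart(-51,(547.5,140))"
```

```text
t 20.77 pos [554.1  82.7 132.4] phi 5.52 tilt 0.0164 shift mm [32.5  6.5 -1.6] F [ 0.1  0.6 -0.2] M [-0.05  0.03  0.03] w 0.4
```

send_rows --commands '[[[0.006,0.002,-0.001,0,0],[0.007,0.002,-0.001,0,0],[0.007,0.002,0,0,0],[0.006,0,0,0,0],[0.003,0,0,0,0],[0.002,0,0,0,0],[0.0015,0,0,0,0]]]'

```text
time: 21.35
tool_pos: [551.2, 92.7, 96.7]
tcp_rot: [0.588, 1.554, 0.687]
contact_force: [0.1, 0.2, -1.0]
grip_width: 0.2
```

```bash
python3 -c "
from h import *
bart(-51,(547.5,140))"
```

```text
t 21.35 pos [551.2  92.7  96.7] phi 5.62 tilt 0.0166 shift mm [-3.3 -3.6  0.8] F [ 0.1  0.2 -1. ] M [-0.05  0.07  0.04] w 0.2
```

send_rows --commands '[[[0.001,-0.002,0,0,0],[0.001,-0.0015,0,0,0],[0.001,0,0,0,0]]]'

```text
time: 21.6
tool_pos: [551.6, 89.8, 93.1]
tcp_rot: [0.603, 1.555, 0.703]
contact_force: [-0.1, -0.0, -0.3]
grip_width: 0.1
```

send_rows --commands '[[[0.001,0,0,0,0],[0.001,0,0,0,0]]]'

```text
time: 21.77
tool_pos: [551.8, 89.7, 91.9]
tcp_rot: [0.588, 1.554, 0.687]
contact_force: [-3.1, 0.4, 9.9]
grip_width: 0.1
```

```bash
python3 -c "
from h import *
bart(-51,(547.5,140))"
```

```text
t 21.77 pos [551.8  89.7  91.9] phi 5.69 tilt 0.0170 shift mm [-8.1 -0.5  0.7] F [-3.1  0.4  9.9] M [-0.01  0.71  0.03] w 0.1
```

send_rows --commands '[[[0.002,0,-0.0004,0,0],[0.002,0,-0.0004,0,0]]]'

```text
time: 21.93
tool_pos: [551.8, 89.7, 90.9]
tcp_rot: [0.501, 1.551, 0.6]
contact_force: [-6.6, 0.0, 17.7]
grip_width: 0.5
```

send_rows --commands '[[[0.0025,0,-0.0005,0,0],[0.0025,0,-0.0005,0,0]]]'

```text
time: 22.1
tool_pos: [551.8, 89.7, 90.9]
tcp_rot: [0.397, 1.547, 0.496]
contact_force: [-6.0, 0.4, 18.8]
grip_width: 0.4
```

send_rows --commands '[[[0.0025,0,-0.0005,0,0],[0.0025,0,-0.0005,0,0]]]'

```text
time: 22.27
tool_pos: [551.8, 89.7, 90.9]
tcp_rot: [0.319, 1.543, 0.418]
contact_force: [-6.1, -0.1, 17.5]
grip_width: 0.5
```

```bash
python3 -c "
from h import *
bart(-51,(547.5,140))"
```

```text
t 22.27 pos [551.8  89.7  90.9] phi 5.67 tilt 0.0281 shift mm [-9.1 -0.4  0.8] F [-6.1 -0.1 17.5] M [-0.1   1.1   0.05] w 0.5
```

send_rows --commands '[[[-0.008,0,0,0,0],[-0.015,0,0,0,0],[-0.012,0,0,0,0],[0,0.02,0,0,0],[0,0.03,0,0,0],[0,0.03,0,0,0],[0,0.016,0,0,0],[0,0,0,0,0]]]'

```text
time: 22.93
tool_pos: [543.8, 186.1, 133.5]
tcp_rot: [0.246, 1.534, 0.338]
contact_force: [-0.7, -0.2, 0.1]
grip_width: 0.6
```

```bash
python3 -c "
from h import *
bart(51,(547.5,140))"
```

```text
t 22.93 pos [543.8 186.1 133.5] phi 5.31 tilt 0.0365 shift mm [33.5  4.4 -2. ] F [-0.7 -0.2  0.1] M [-0.08  0.12  0.04] w 0.6
```

send_rows --commands '[[[0.006,0.002,-0.001,0,0],[0.007,0.002,-0.001,0,0],[0.007,0.001,-0.001,0,0],[0.006,0,0,0,0],[0.003,0,0,0,0],[0.002,0,0,0,0],[0.0015,0,0,0,0],[0.001,0,0,0,0]]]'

```text
time: 23.6
tool_pos: [541.5, 187.6, 95.6]
tcp_rot: [0.217, 1.536, 0.307]
contact_force: [-0.1, -0.3, 0.5]
grip_width: 0.2
```

```bash
python3 -c "
from h import *
bart(51,(547.5,140))"
```

```text
t 23.60 pos [541.5 187.6  95.6] phi 5.15 tilt 0.0343 shift mm [-4.3  3.1  1.5] F [-0.1 -0.3  0.5] M [-0.11  0.04  0.05] w 0.2
```

send_rows --commands '[[[0.001,0.001,0.0005,0,0],[0.001,0.001,0,0,0],[0.001,0,0,0,0]]]'

```text
time: 23.85
tool_pos: [542.4, 189.4, 92.6]
tcp_rot: [0.215, 1.536, 0.304]
contact_force: [0.9, -0.2, 0.1]
grip_width: 0.8
```

send_rows --commands '[[[0.001,0,0,0,0],[0.001,0,0,0,0]]]'

```text
time: 24.02
tool_pos: [542.7, 189.5, 91.2]
tcp_rot: [0.209, 1.535, 0.299]
contact_force: [-4.9, -1.2, 10.3]
grip_width: 0.2
```

send_rows --commands '[[[0.002,0,0,0,0],[0.002,0,0,0,0]]]'

```text
time: 24.18
tool_pos: [542.8, 189.6, 90.7]
tcp_rot: [0.192, 1.534, 0.282]
contact_force: [-8.2, -2.5, 20.7]
grip_width: 0.0
```

send_rows --commands '[[[0.0025,0,0,0,0],[0.0025,0,0,0,0]]]'

```text
time: 24.35
tool_pos: [542.8, 189.6, 90.8]
tcp_rot: [0.171, 1.532, 0.262]
contact_force: [-7.6, -3.4, 18.2]
grip_width: 0.0
```

```bash
python3 -c "
from h import *
bart(51,(547.5,140))"
```

```text
t 24.35 pos [542.8 189.6  90.8] phi 5.20 tilt 0.0392 shift mm [-9.2  1.3  0.3] F [-7.6 -3.4 18.2] M [-0.6   1.37  0.  ] w 0.0
```

send_rows --commands '[[[-0.008,0,0,0,0],[-0.012,0,0,0,0],[-0.01,0,0,0,0],[0,-0.022,0,0,0],[0,-0.03,0,0,0],[0,-0.03,0,0,0],[0,-0.02,0,0,0],[0,0,0,0,0]]]'

```text
time: 25.02
tool_pos: [552.7, 86.5, 126.2]
tcp_rot: [0.145, 1.524, 0.242]
contact_force: [-0.1, 0.1, -0.4]
grip_width: 0.4
```

```bash
python3 -c "
from h import *
bart(-51,(547.5,140))"
```

```text
t 25.02 pos [552.7  86.5 126.2] phi 5.55 tilt 0.0470 shift mm [26.2  2.6 -1.3] F [-0.1  0.1 -0.4] M [-0.14  0.09  0.03] w 0.4
```

send_rows --commands '[[[0.006,0.001,-0.001,0,0],[0.007,0.001,-0.001,0,0],[0.006,0,0,0,0],[0.004,0,0,0,0],[0.003,0,0,0,0],[0.002,0,0,0,0],[0.001,0,0,0,0],[0.001,0,0,0,0]]]'

```text
time: 25.68
tool_pos: [551.0, 93.0, 92.6]
tcp_rot: [0.179, 1.525, 0.279]
contact_force: [0.2, 0.3, 0.3]
grip_width: 0.1
```

```bash
python3 -c "
from h import *
bart(-51,(547.5,140))"
```

```text
t 25.68 pos [551.   93.   92.6] phi 5.70 tilt 0.0460 shift mm [-7.4 -3.8  1.3] F [0.2 0.3 0.3] M [-0.09  0.07  0.02] w 0.1
```

send_rows --commands '[[[-0.001,-0.002,0.001,0,0],[0,-0.002,0,0,0],[0.001,0,0,0,0],[0.001,0,0,0,0]]]'

```text
time: 26.02
tool_pos: [553.0, 89.1, 92.0]
tcp_rot: [0.173, 1.524, 0.274]
contact_force: [0.1, 0.5, 0.5]
grip_width: 0.2
```

send_rows --commands '[[[0.001,0,0,0,0],[0.001,0,0,0,0]]]'

```text
time: 26.18
tool_pos: [553.3, 88.9, 90.8]
tcp_rot: [0.172, 1.523, 0.271]
contact_force: [-5.2, 0.6, 12.2]
grip_width: 0.4
```

send_rows --commands '[[[0.002,0,0,0,0],[0.002,0,0,0,0]]]'

```text
time: 26.35
tool_pos: [553.3, 88.9, 90.7]
tcp_rot: [0.161, 1.522, 0.261]
contact_force: [-7.3, -0.4, 19.2]
grip_width: 0.4
```

send_rows --commands '[[[0.0025,0,0,0,0],[0.0025,0,0,0,0]]]'

```text
time: 26.52
tool_pos: [553.3, 88.9, 90.7]
tcp_rot: [0.145, 1.519, 0.245]
contact_force: [-7.8, -1.0, 19.6]
grip_width: 0.6
```

```bash
python3 -c "
from h import *
bart(-51,(547.5,140))"
```

```text
t 26.52 pos [553.3  88.9  90.7] phi 5.74 tilt 0.0513 shift mm [-9.3  0.5 -0.4] F [-7.8 -1.  19.6] M [-0.2   1.56  0.04] w 0.6
```

send_rows --commands '[[[-0.004,0,0,0,0],[-0.008,0,0,0,0],[-0.012,0,0,0,0],[-0.012,0.01,0,0,0],[0,0.03,0,0,0],[0,0.03,0,0,0],[0,0.03,0,0,0],[0,0.03,0,0,0],[0,0.025,0,0,0],[0,0.01,0,0,0]]]'

```text
time: 27.35
tool_pos: [537.1, 255.8, 134.5]
tcp_rot: [0.13, 1.513, 0.222]
contact_force: [-0.2, -1.0, -0.2]
grip_width: 0.6
```

```bash
python3 -c "
from h import *
bart(114,(547.5,140))
s=optics.capture('scene')['color']
cv2.imwrite('pics/p4.png',cv2.resize(s[80:260,300:500],None,fx=4,fy=4)[:600])"
```

```text
t 27.35 pos [537.1 255.8 134.5] phi 5.26 tilt 0.0576 shift mm [34.3 -2.5 -2.7] F [-0.2 -1.  -0.2] M [-0.12  0.16 -0.03] w 0.6
```

View pics/p4.png

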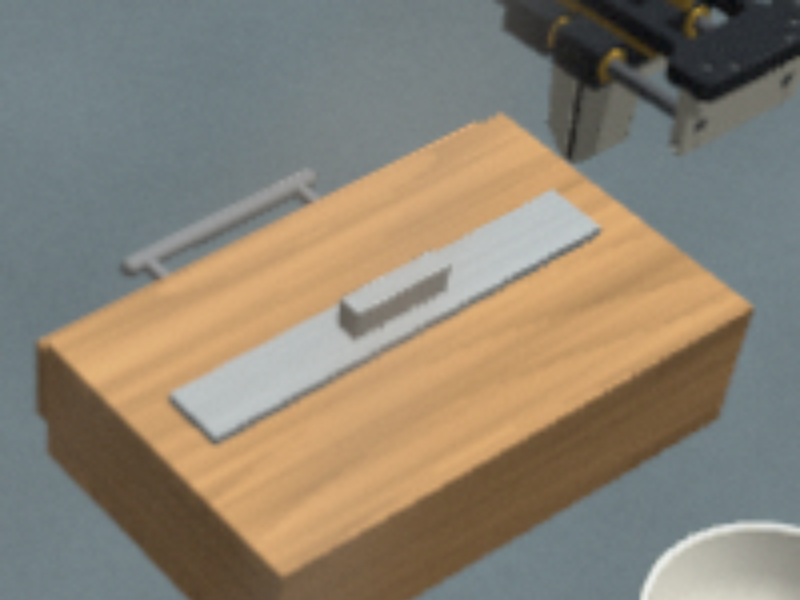

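send_rows --commands '[[[0.006,-0.001,-0.001,0,0],[0.008,-0.001,-0.001,0,0],[0.008,0,-0.001,0,0],[0.007,0,0,0,0],[0.004,0,0,0,0],[0.003,0,0,0,0],[0.0015,0,0,0,0],[0.001,0,0,0,0]]]'

```text
time: 28.07
tool_pos: [536.7, 248.2, 90.7]
tcp_rot: [0.105, 1.517, 0.193]
contact_force: [-5.3, 1.1, 15.5]
grip_width: 0.8
```

```bash
python3 -c "
from h import *
bart(114,(547.5,140))"
```

```text
t 28.07 pos [536.7 248.2  90.7] phi 5.04 tilt 0.0542 shift mm [-9.3  5.3  0.9] F [-5.3  1.1 15.5] M [0.05 1.02 0.01] w 0.8
```

send_rows --commands '[[[-0.003,0.002,0,0,0],[-0.001,0.002,0,0,0],[0,0.001,0,0,0]]]'

```text
time: 28.32
tool_pos: [536.6, 253.0, 95.4]
tcp_rot: [0.107, 1.515, 0.194]
contact_force: [0.5, -0.3, -0.5]
grip_width: 0.6
```

send_rows --commands '[[[0.001,0,0,0,0]]]'

```text
time: 28.4
tool_pos: [537.0, 253.4, 94.9]
tcp_rot: [0.11, 1.514, 0.197]
contact_force: [-0.1, 0.7, -0.5]
grip_width: 0.8
```

send_rows --commands '[[[0.001,0,0,0,0]]]'

```text
time: 28.48
tool_pos: [537.1, 253.6, 94.0]
tcp_rot: [0.11, 1.514, 0.198]
contact_force: [0.7, 0.4, 0.6]
grip_width: 0.5
```

send_rows --commands '[[[0.0005,0,0,0,0]]]'

```text
time: 28.57
tool_pos: [537.1, 253.6, 93.4]
tcp_rot: [0.109, 1.514, 0.196]
contact_force: [0.1, -0.6, -1.0]
grip_width: 0.5
```

send_rows --commands '[[[0.0005,0,0,0,0]]]'

```text
time: 28.65
tool_pos: [537.1, 253.7, 92.7]
tcp_rot: [0.108, 1.514, 0.196]
contact_force: [0.4, 0.5, 1.1]
grip_width: 0.6
```

send_rows --commands '[[[0.0007,0,0,0,0]]]'

```text
time: 28.73
tool_pos: [537.1, 253.7, 91.9]
tcp_rot: [0.107, 1.514, 0.195]
contact_force: [-0.2, 0.3, 0.3]
grip_width: 0.4
```

send_rows --commands '[[[0.0007,0,0,0,0]]]'

```text
time: 28.82
tool_pos: [537.0, 253.7, 91.0]
tcp_rot: [0.107, 1.514, 0.195]
contact_force: [0.9, 0.8, 1.6]
grip_width: 0.0
```

send_rows --commands '[[[0.0007,0,0,0,0]]]'

```text
time: 28.9
tool_pos: [537.2, 253.7, 90.8]
tcp_rot: [0.108, 1.514, 0.196]
contact_force: [-3.3, -1.9, 11.3]
grip_width: 0.5
```

send_rows --commands '[[[0.001,0,0,0,0]]]'

```text
time: 28.98
tool_pos: [537.2, 253.7, 90.7]
tcp_rot: [0.107, 1.514, 0.195]
contact_force: [-5.0, -1.3, 12.9]
grip_width: 0.2
```

send_rows --commands '[[[0.001,0,0,0,0]]]'

```text
time: 29.07
tool_pos: [537.2, 253.7, 90.8]
tcp_rot: [0.107, 1.513, 0.195]
contact_force: [-2.8, -1.5, 8.3]
grip_width: 0.6
```

send_rows --commands '[[[-0.004,0,0,0,0],[-0.012,0,0,0,0],[-0.018,0,0,0,0],[-0.01,-0.025,0,0,0],[0,-0.035,0,0,0],[0,-0.035,0,0,0],[0,-0.035,0,0,0],[0,-0.035,0,0,0],[0,-0.035,0,0,0],[0,-0.015,0,0,0]]]'

```text
time: 29.9
tool_pos: [554.9, 35.1, 137.1]
tcp_rot: [0.1, 1.509, 0.198]
contact_force: [1.3, 0.4, 0.5]
grip_width: 0.5
```

```bash
python3 -c "
from h import *
bart(-113,(547.5,140))"
```

```text
t 29.90 pos [554.9  35.1 137.1] phi 5.60 tilt 0.0618 shift mm [37.1 -8.1  0.4] F [1.3 0.4 0.5] M [-0.1   0.04 -0.03] w 0.5
```

send_rows --commands '[[[0.006,-0.003,0,0,0],[0.008,-0.003,0,0,0],[0.008,-0.002,0,0,0],[0.006,0,0,0,0],[0.003,0,0,0,0],[0,0,0,0,0]]]'

```text
time: 30.4
tool_pos: [557.4, 26.8, 102.1]
tcp_rot: [0.115, 1.51, 0.21]
contact_force: [-0.2, 0.1, -0.3]
grip_width: 0.6
```

```bash
python3 -c "
from h import *
bart(-113,(547.5,140))"
```

```text
t 30.40 pos [557.4  26.8 102.1] phi 5.43 tilt 0.0606 shift mm [2.1 0.6 0.9] F [-0.2  0.1 -0.3] M [-0.07  0.06 -0.01] w 0.6
```

send_rows --commands '[[[0.002,0,0,0,0],[0.002,0,0,0,0],[0.001,0,0,0,0]]]'

```text
time: 30.65
tool_pos: [557.4, 29.3, 96.2]
tcp_rot: [0.125, 1.511, 0.223]
contact_force: [0.5, 0.3, -0.5]
grip_width: 0.7
```

send_rows --commands '[[[0.001,0,0,0,0],[0.001,0,0,0,0]]]'

```text
time: 30.82
tool_pos: [557.8, 30.0, 94.3]
tcp_rot: [0.122, 1.51, 0.221]
contact_force: [-0.3, 0.4, 0.3]
grip_width: 0.2
```

send_rows --commands '[[[0.0007,0,0,0,0]]]'

```text
time: 30.9
tool_pos: [557.9, 30.1, 93.7]
tcp_rot: [0.12, 1.51, 0.22]
contact_force: [-0.7, 0.8, 0.2]
grip_width: 0.3
```

send_rows --commands '[[[0.0007,0,0,0,0]]]'

```text
time: 30.98
tool_pos: [558.0, 30.1, 93.1]
tcp_rot: [0.119, 1.51, 0.218]
contact_force: [0.5, 0.5, 0.1]
grip_width: 0.6
```

send_rows --commands '[[[0.0007,0,0,0,0]]]'

```text
time: 31.07
tool_pos: [558.2, 30.0, 92.5]
tcp_rot: [0.117, 1.509, 0.216]
contact_force: [0.2, -0.0, -0.2]
grip_width: 0.7
```

send_rows --commands '[[[0.0007,0,0,0,0]]]'

```text
time: 31.15
tool_pos: [558.2, 30.0, 91.8]
tcp_rot: [0.116, 1.509, 0.216]
contact_force: [-0.1, -0.2, 0.4]
grip_width: 0.4
```

send_rows --commands '[[[0.0007,0,0,0,0]]]'

```text
time: 31.23
tool_pos: [558.4, 29.9, 91.1]
tcp_rot: [0.115, 1.509, 0.214]
contact_force: [0.6, -1.1, 0.0]
grip_width: 0.5
```

send_rows --commands '[[[0.0007,0,0,0,0]]]'

```text
time: 31.32
tool_pos: [558.4, 29.9, 90.8]
tcp_rot: [0.115, 1.509, 0.214]
contact_force: [-3.7, 0.3, 9.5]
grip_width: 0.1
```

send_rows --commands '[[[0.001,0,0,0,0]]]'

```text
time: 31.4
tool_pos: [558.4, 29.9, 90.7]
tcp_rot: [0.114, 1.509, 0.213]
contact_force: [-4.6, -0.3, 14.4]
grip_width: 0.5
```

send_rows --commands '[[[0.001,0,0,0,0]]]'

```text
time: 31.48
tool_pos: [558.5, 29.9, 90.8]
tcp_rot: [0.111, 1.508, 0.21]
contact_force: [-3.9, 0.2, 9.8]
grip_width: 0.1
```

send_rows --commands '[[[-0.004,0,0,0,0],[-0.012,0,0,0,0],[-0.02,0,0,0,0],[-0.02,0,0,0,0],[-0.02,0,0,0,0],[-0.02,0,0,0,0],[-0.01,0,0,0,0],[0,0,0,0,0],[0,0,0,0,0]]]'

```text
time: 32.23
tool_pos: [551.2, 28.1, 201.9]
tcp_rot: [0.113, 1.509, 0.211]
contact_force: [0.2, 0.6, -0.5]
grip_width: 0.5
```

```bash
python3 -c "
from h import *
bart(-113,(547.5,140))
c=optics.capture('top')['color'];s=optics.capture('scene')['color']
cv2.imwrite('pics/p5.png',np.hstack([cv2.resize(c[220:400,80:280],None,fx=2,fy=2),cv2.resize(s[80:260,300:500],None,fx=2,fy=2)]))
cv2.imwrite('pics/p6.png',s)"
```

```text
t 32.23 pos [551.2  28.1 201.9] phi 5.64 tilt 0.0619 shift mm [102.1  -2.    0.8] F [ 0.2  0.6 -0.5] M [-0.11  0.11  0.01] w 0.5
```

View pics/p5.png

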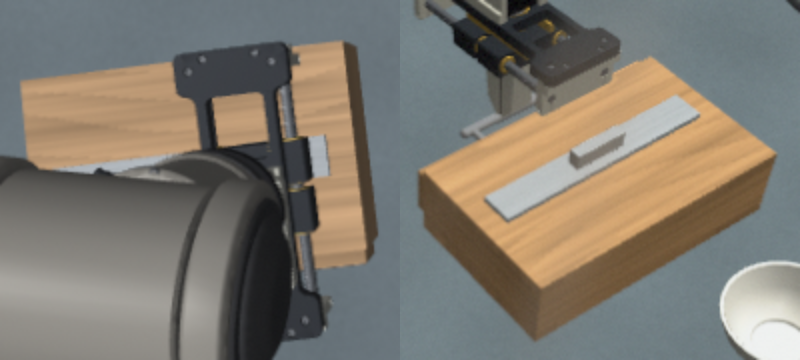

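View pics/p6.png

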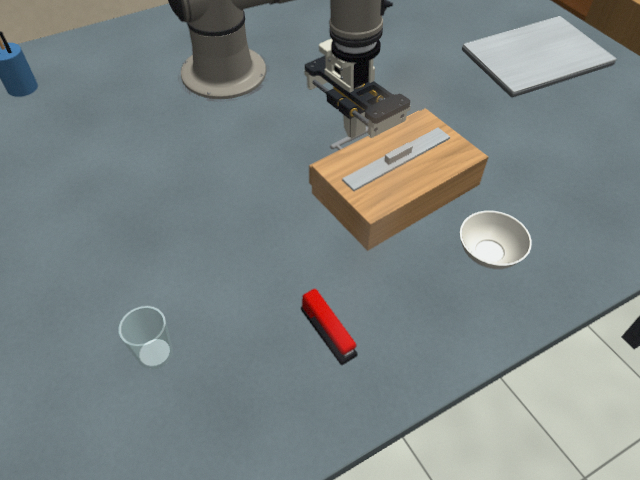

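The straightedge lies flat along the row, the bystanders are unmoved, and the arm is clear.

```bash
python3 -c "
from plant import close_job
print(close_job())"
```

```text
the job is handed in; nothing more can be done
None
```

I laid the straightedge along the plugs, let go, and pressed the left end and then the right end. It rocked: the left end went down about 2 mm and the right end about 5 mm before meeting the top. I then pressed the plugs home through the bar, in the order right, left, right, left, right, with about 22 N at most. The arm was clear when I handed the job in at about 32 s.

- **No rock left:** in the last check both ends were stiff at first contact and stopped at the same height (tool at 90.7 mm), matching the height over both plugs. In the last picture the bar lies flat along the row and the bowl, tumbler and stapler have not moved.
- **Flushness is inferred:** the plugs are under the bar, so I judged them flush from those heights and the lack of rock and did not see them directly.
- **Less tidy points:**
  - The tool's tilt drifted to about 3.5°, so the heights are good to perhaps 0.3 mm.
  - The first confirming press on the left end came down a little fast, to about 15 N. I repeated it slowly, and that press peaked at about 13 N. The right-end press peaked at about 14 N.

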